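# Sort a left-hand and a right-hand lug bracket into their side bins

### The arm

A 6-joint arm with a two-finger parallel gripper is mounted at the origin on a cart in front of the work surface, level with it; the furniture and walls round the work are solid. World frame = base frame: x ahead of the robot, y to its left, z up, the work surface at z = 0. Lengths are in mm, angles in rad, forces in N, time in s.
With the tool pointing down it reaches from about 400 to 925 mm from the base axis. Payload 12.5 kg.
Tool frame: the origin (TCP) lies between the finger pads; the fingertips stand 25 mm ahead of it and the grasp point (between the pads) lies 6 mm ahead of it; z points along the fingers, y is the line along which they close (so a half turn about z gives the same grasp; the last joint's range is limited). The gripper opens to 95 mm and grips with 3 to 60 N. Pads are 20 mm wide; open, the fingers measure 119 mm over their backs; the gripper's body (75 mm by 180 mm) begins 59 mm behind the grasp point.
Start: joints at [-1.22, 0.491, 1.559, -0, 1.092, -0.106], TCP at [275.698, -560.923, 239.661] pointing down, gripper open.
Joint ranges: [-3.1, 3.1], [-0.84, 2.19], [0.05, 2.79], [-1.13, 4.28], [0.06, 2.93], [-2.69, 2.69]. Speed limits (rad/s): [2.22, 2.22, 2.79, 3.14, 3.14, 3.14].

### API

Orientations are given as [roll, pitch, yaw] about the fixed x, y, z axes, in that order (R = Rz(yaw) Ry(pitch) Rx(roll)).
In Python, from cell import state, read_camera, job_done, cut_out gives the robot as it stands. The module is installed in compiled form; this text tells all that it offers.
- The arm moves only by the tool jog_arm, never from a script. Its argument "motion" is a list of rows, each a list of 2 entries, a list of its own where there are three numbers: the shift along the tool's x, y, z in mm, then the turn about the tool's z in rad. A call has 1 to 5 rows; each row is the pose to reach, as a shift and turn from the pose commanded when the call began, along the tool's axes at that moment; what a row does not reach only later rows make up. A row lasts 1/10 s, in which the tool goes at most 50 mm and 8.59 degrees, less where a joint would pass 70% of its speed; a pose out of reach is approached as far as the arm can. A call with a gripper value outside its range is refused whole. "grip" is the closure, from 0 (fully open) to 1 (shut), set as the call begins (left out, the last holds). The fingers move at their own pace and stop on an object; the grip force is fixed at half the most. Time passes only in rows, so rows that repeat a pose let the fingers close. It gives the time, the measured TCP pose, the force, the opening and the grip force at its end, in the units of the state.
- state(): the state, without advancing time (a new reading comes with each control period).
- read_camera(name): name is "scene" or "top" or "wrist"; returns a dict with "img" (420x560x3 uint8, blue, green, red), "vertical_fov" (degrees; the focal length in pixels is half the picture's height over the tangent of half this angle, whatever the lens; pixels are square), "cx", "cy" (the principal point, pixels), "extrinsics" (4x4, takes a point from camera to world coordinates). Camera axes: x right, y up, looking along -z (the intrinsics and any distortion apply to the point x, -y, -z); pixel columns grow to the right and rows downward; lengths in mm; the calibration is good to about 2 mm. A picture is of the moment at which its call begins. There is no depth.
- job_done(): hands the job in; it is judged then, once.
Trained networks look in a picture, given as the dict that the camera call returned (one of the last four; its "shot" number tells which), for a name from the list of things; names that differ only in an ending like _2 or _b are one class to them, and where a whole thing is asked for, a point or a joint stands for the part that bears it (a point fixed in the world has none). Each returns a list of dicts, best first, with "p" (0 to 1); they miss things now and then, are a little off and sometimes report something else, mostly with a low value. They report only what shows in the picture. A call takes as long as a camera call. They do not tell look-alikes from the thing itself.
- cut_out(name, picture): "region" (420x560 bool, what is visible of it) and "box" ([left, top, right, bottom] in pixels, round what is visible of it).
The state is a dict: "t": time; "joints": joint angles; "qvel": joint speeds; "tau": joint torques, N m; "eef_pos": TCP position; "tcp_rot": TCP orientation; "ft_force": force on the tool from outside, world axes, zero at the start; "moment": the same for the moment, N m; "opening": opening from 0.0 (shut) to 1.0 (fully open); "grip_force": force on a finger pad.
Only numpy, scipy, OpenCV 4.12 (cv2) and the standard library are available. Lean on these libraries where they do the work, as an engineer would, in place of code of your own. Each camera call takes 0.05 s, during which the arm holds its last target. There are 200 camera calls.

### The job

Sort the two loose aluminium lug brackets, which are mirror images of each other, into the grey bins: the left-hand bracket into the bin on the left, the right-hand bracket into the bin on the right, each set down standing flat on its foot with the lug up, inside the bin on its floor. A bracket is left-hand if, seen from above with the toe end of its L-shaped foot pointing away from you, the short toe sticks out to the left, and right-hand if it sticks out to the right.

Things in the scene. Friction and masses are not known exactly. Their poses are not given: they have to be found in the camera images.
- left_bracket_lug (a point): Left-hand bracket, aluminium, 0.1 to 0.2 kg, any yaw. Point: middle of its upright lug, 32 mm above its underside. z up, x along the leg to the toe end. L-shaped foot 8 thick: leg 80 (x) x 30, centred under the lug; at its +x end a 28 wide toe sticks out left (+y), to 45 from the middle line. Lug to grip: 36 long (x), 12 thick (y), round top 50 above the underside. Sizes in mm.
- right_bracket_lug (a point): Right-hand bracket, aluminium, 0.1 to 0.2 kg, any yaw. Point: middle of its upright lug, 32 mm above its underside. z up, x along the leg to the toe end. L-shaped foot 8 thick: leg 80 (x) x 30, centred under the lug; at its +x end a 28 wide toe sticks out right (-y), to 45 from the middle line. Lug to grip: 36 long (x), 12 thick (y), round top 50 above the underside. Sizes in mm.
- left_bin: The left of two equal empty grey plastic bins (at the larger y), open on top, fixed to the bench. Outside 170 mm along its x, 150 mm along its y, 50 mm high; walls and floor 4 mm thick. Origin: centre of its underside, on the bench top. z up; the -x face, nearest the robot, has a blank card holder.
- right_bin: The right of two equal empty grey plastic bins (at the smaller y), open on top, fixed to the bench. Outside 170 mm along its x, 150 mm along its y, 50 mm high; walls and floor 4 mm thick. Origin: centre of its underside, on the bench top. z up; the -x face, nearest the robot, has a blank card holder.
There are look-alikes about, which are no part of the job. Leave any brown look-alike of the part that bears left_bracket_lug alone.

How it is judged (in metres and radians):
At the end, for the whole second after the job is handed in: Each bracket is inside its own bin, left-hand in the left, right-hand in the right: lug middle within 78 mm (x) and 68 mm (y) of the bin's centre, so between the walls, less than 46 mm above its underside (36 mm when the foot is on the floor), and upright within 10 degrees (x of left_bracket_lug in the frame of left_bin between -0.078 and 0.078 m and y of left_bracket_lug in the frame of left_bin between -0.068 and 0.068 m and z of left_bracket_lug in the frame of left_bin below 0.046 m and angle between each of left_bracket_lug, right_bracket_lug's own z axis and vertical below 0.17 rad and x of right_bracket_lug in the frame of right_bin between -0.078 and 0.078 m and y of right_bracket_lug in the frame of right_bin between -0.068 and 0.068 m and z of right_bracket_lug in the frame of right_bin below 0.046 m); the robot touches nothing.
It also fails if it takes over 53 s, if anything falls off the work surface, if the arm or the gripper's body presses on something with over 40 N, if the wrist force passes 120 N, or if a joint passes its speed limit or range.

## Working session

There is one attempt and no reset: what is moved stays moved. The work goes in short steps, Python scripts to look and compute and a tool call to move; the robot and the scene stay as the last step left them, time stands still between calls to the robot, and variables do not carry over. Pictures are saved under pics/ and viewed, at most 10 in all, crops included, and the job is handed in when it is done.

Besides the shell and the picture viewer there is one more tool, called after "Request:" in YAML: its name, and indented under it one key for each argument. jog_arm: Moves the arm, as the interface text tells. Its arguments: {"type":"object","properties":{"motion":{"type":"array"},"grip":{"type":"number"}},"required":["motion"]}

```bash
mkdir -p pics; cat > h.py <<'E'
import numpy as np, cv2
from cell import state, read_camera, job_done, cut_out
def cam(d):
    h=d["img"].shape[0]; f=h/2/np.tan(np.radians(d["vertical_fov"])/2); return f,d["cx"],d["cy"],np.array(d["extrinsics"])
def ray(d,u,v):
    f,cx,cy,E=cam(d); r=E[:3,:3]@np.array([(u-cx)/f,-(v-cy)/f,-1.]); return E[:3,3],r
def onz(d,u,v,z):
    o,r=ray(d,u,v); return o+r*(z-o[2])/r[2]
def proj(d,P):
    f,cx,cy,E=cam(d); p=E[:3,:3].T@(np.array(P)-E[:3,3]); return cx+f*p[0]/-p[2], cy-f*p[1]/-p[2]
def tri(d1,a,d2,b):
    o1,r1=ray(d1,*a);o2,r2=ray(d2,*b)
    s=np.linalg.lstsq(np.c_[r1,-r2],o2-o1,rcond=None)[0]
    p,q=o1+s[0]*r1,o2+s[1]*r2; return (p+q)/2,np.linalg.norm(p-q)
E
python3 - <<'E'
from h import *
for n in ["top","scene"]:
    d=read_camera(n); cv2.imwrite(f"pics/{n}0.png",d["img"]); print(n,{k:(np.round(v,3).tolist() if k=="extrinsics" else v) for k,v in d.items() if k!="img"})
    for o in ["left_bracket_lug","right_bracket_lug","left_bin","right_bin"]:
        for r in cut_out(o,d): print(o,r["p"],r["box"])
print(state())
E
```

```text
top {'vertical_fov': 43.1486485732285, 'cx': 282.94335198390615, 'cy': 207.29813061220187, 'extrinsics': [[0.022, 0.976, -0.217, 176.085], [-1.0, 0.02, -0.01, 18.1], [-0.006, 0.217, 0.976, 1394.268], [0.0, 0.0, 0.0, 1.0]], 'shot': 1}
left_bracket_lug 0.86 [178.1, 258.3, 214.6, 293.4]
left_bracket_lug 0.71 [317.3, 201.2, 341.7, 231.1]
right_bracket_lug 0.8 [241.4, 208.3, 270.5, 236.9]
left_bin 0.75 [198.3, 119.5, 262.5, 189.9]
right_bin 0.57 [321.6, 120.4, 388.7, 195.2]
scene {'vertical_fov': 52.3980566796935, 'cx': 274.98112676505554, 'cy': 210.44896751256783, 'extrinsics': [[0.658, 0.364, -0.659, -196.044], [-0.753, 0.297, -0.587, -570.937], [-0.018, 0.883, 0.47, 531.414], [0.0, 0.0, 0.0, 1.0]], 'shot': 2}
left_bracket_lug 0.58 [295.0, 231.0, 331.6, 259.3]
left_bin 0.61 [233.2, 161.1, 311.3, 211.7]
right_bin 0.57 [330.1, 193.2, 417.5, 260.8]
{'t': 0.5, 'joints': array([-1.21958512e+00,  4.90928764e-01,  1.55892191e+00,  2.00849899e-05,
        1.09171428e+00, -1.05624816e-01]), 'qvel': array([ 0.00115243,  0.00115062, -0.00071728,  0.00094326, -0.00095528,
       -0.00052191]), 'tau': array([-1.88101716e-03, -6.12055063e+01, -2.58286393e+01,  6.92325924e-02,
        4.46954090e-02, -1.70443371e-05]), 'eef_pos': array([ 275.70572208, -560.90558091,  239.63550875]), 'tcp_rot': array([ 3.14156323e+00, -1.48047669e-05,  4.56826764e-01]), 'ft_force': array([-0.44822447, -0.25309572, -0.1103905 ]), 'moment': array([ 0.05095172, -0.02698474,  0.04835059]), 'grip_force': 0.0, 'opening': 0.9994939212015205}
```

View pics/top0.png

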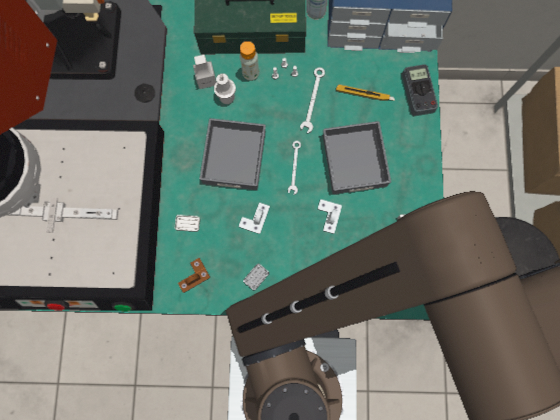

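View pics/scene0.png

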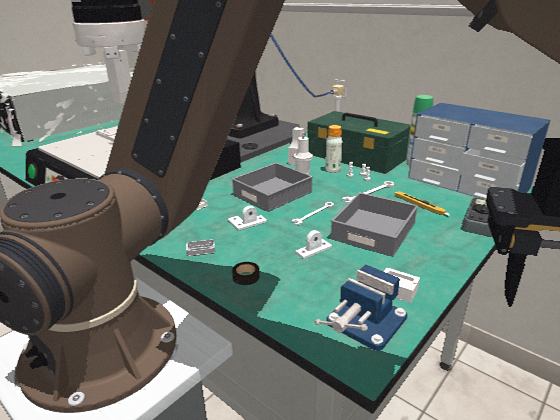

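Top view: silver brackets at (255,217) and (330,215), a brown look-alike at (195,275) that I leave alone, bins at (233,155) and (355,157). The scene view shows the same two brackets at (247,218) and (314,245). I'll enlarge the two silver ones to check handedness.

```bash
python3 - <<'E'
from h import *
d=cv2.imread("pics/top0.png"); c=d[190:245,230:355]; cv2.imwrite("pics/crop1.png",cv2.resize(c,None,fx=6.4,fy=6.4,interpolation=cv2.INTER_CUBIC))
t=read_camera("top")
for p in [(255,217),(330,215),(195,275)]: print(onz(t,*p,8))
for n,b in [("left_bin",0),("right_bin",0)]:
    for r in cut_out(n,t):
        m=r["region"].astype(np.uint8); rect=cv2.minAreaRect(cv2.findNonZero(m)); bp=cv2.boxPoints(rect)
        q=np.array([onz(t,*x,50) for x in bp]); print(n,q.round(0).tolist(),q.mean(0).round(1))
E
```

```text
[456.64803344 106.4285356    8.        ]
[466.21524684 -93.2314648    8.        ]
[299.4563819  257.48923971   8.        ]
left_bin [[536.0, 256.0, 50.0], [722.0, 242.0, 50.0], [702.0, 84.0, 50.0], [518.0, 102.0, 50.0]] [619.3 170.9  50. ]
right_bin [[691.0, -63.0, 50.0], [723.0, -221.0, 50.0], [540.0, -248.0, 50.0], [509.0, -94.0, 50.0]] [ 615.7 -156.5   50. ]
```

View pics/crop1.png

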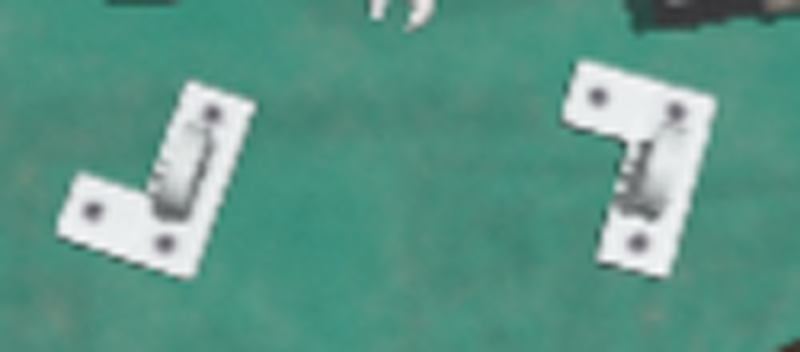

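A, at (255,217), has its toe end towards the robot and its toe sticking out to image left. Turned round, that toe is on the right, so A is right-hand. B, at (330,215), has its toe end away from the robot and its toe to the left, so B is left-hand. So B goes to the left bin and A to the right bin. I'll move towards B for a wrist view.

Request:
jog_arm:
  motion:
    - [[45,-20,0],0.14]
    - [[88,-42,0],0.28]
    - [[130,-64,0],0.42]
    - [[170,-88,0],0.56]
    - [[205,-115,0],0.7]
  grip: 0

```text
t: 1.15
eef_pos: [410.0, -365.7, 239.7]
tcp_rot: [3.141, -0.0, -0.249]
ft_force: [1.3, -0.6, 0.3]
opening: 0.999
grip_force: 0.0
```

```bash
cat >> h.py <<'E'
def move(x,y,z,yaw):
    s=state(); R=cv2.Rodrigues(np.zeros(3))[0]
    from scipy.spatial.transform import Rotation as Ro
    R=Ro.from_euler("xyz",s["tcp_rot"]).as_matrix(); w=s["tcp_rot"][2]
    d=(yaw-w+np.pi/2)%np.pi-np.pi/2
    print("t",s["t"],"pos",s["eef_pos"].round(1),"rot",s["tcp_rot"].round(3),"shift",(R.T@(np.array([x,y,z])-s["eef_pos"])).round(1),"turn",round(-d,3),"q",s["joints"].round(2))
E
python3 - <<'E'
from h import *
move(430,-93,240,-.28)
E
```

```text
t 1.15 pos [ 410.  -365.7  239.7] rot [ 3.141 -0.    -0.249] shift [ -47.8 -269.2   -0.4] turn 0.031 q [-0.85  0.38  1.75  0.    1.01  0.97]
```

Request:
jog_arm:
  motion:
    - [[-9,-49,0],0.01]
    - [[-18,-98,0],0.02]
    - [[-27,-147,0],0.03]
    - [[-36,-196,0],0.03]
    - [[-43,-242,0],0.03]

```text
t: 1.65
eef_pos: [425.1, -120.1, 239.9]
tcp_rot: [3.142, -0.001, -0.273]
ft_force: [0.7, -0.6, -0.1]
opening: 1.001
grip_force: 0.0
```

```bash
python3 - <<'E'
from h import *
w=read_camera("wrist"); cv2.imwrite("pics/w1.png",w["img"]); print(w["vertical_fov"],w["extrinsics"].round(2).tolist())
for o in ["left_bracket_lug","right_bracket_lug","left_bin","right_bin"]:
    for r in cut_out(o,w): print(o,r["p"],r["box"])
move(430,-93,240,-.28)
E
```

```text
64.58640484234823 [[-0.27, 0.93, 0.23, 489.33], [-0.96, -0.26, -0.06, -137.44], [0.0, -0.24, 0.97, 383.97], [0.0, 0.0, 0.0, 1.0]]
left_bracket_lug 0.6 [210.2, 128.1, 264.7, 197.2]
right_bracket_lug 0.71 [178.3, 0.0, 375.5, 104.9]
left_bin 0.57 [0.0, 0.0, 60.9, 165.6]
right_bin 0.69 [180.1, 2.3, 376.3, 105.1]
t 1.9 pos [ 425.8 -122.3  239.8] rot [ 3.141e+00 -1.000e-03 -2.720e-01] shift [ -3.8 -29.3  -0.2] turn 0.008 q [-0.43  0.23  1.98 -0.    0.93  1.41]
```

View pics/w1.png

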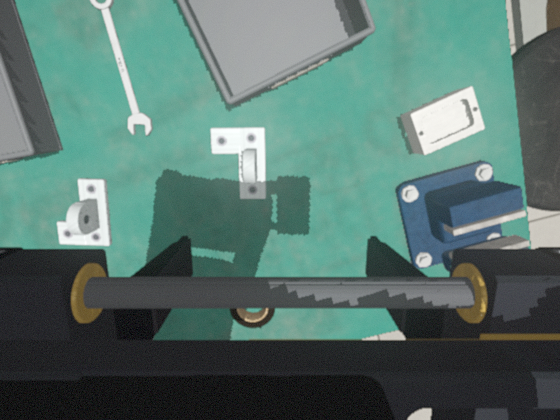

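The wrist picture shows left-hand bracket B at (238,165) and right-hand bracket A at (82,212), both clear of the fingers, with the right bin at the top at (280,50). I'll fit the bracket silhouettes jointly in the wrist and top views.

```bash
cat >> h.py <<'E'
from scipy.optimize import minimize
def hulls(side):
    bx=lambda x0,x1,y0,y1,z0,z1:np.array([[x,y,z] for x in(x0,x1) for y in(y0,y1) for z in(z0,z1)],float)
    a=np.linspace(0,np.pi,13); top=[[18*np.cos(t),y,32+18*np.sin(t)] for t in a for y in(-6,6)]
    ty=(0,45) if side>0 else (-45,0)
    return [bx(-40,40,-15,15,0,8),bx(12,40,*ty,0,8),np.r_[bx(-18,18,-6,6,8,32),top]]
S=6
def sil(d,p,side,box):
    x,y,z,w=p; c,s=np.cos(w),np.sin(w); R=np.array([[c,-s,0],[s,c,0],[0,0,1]])
    m=np.zeros(((box[3]-box[1])*S,(box[2]-box[0])*S),np.uint8)
    for h in hulls(side):
        q=np.array([proj(d,R@v+[x,y,z]) for v in h])
        q=((q-[box[0],box[1]]+.5)*S); cv2.fillConvexPoly(m,cv2.convexHull(np.round(q*16).astype(np.int32)),1,shift=4)
    return m
def mask(d,u,v,r):
    box=[max(0,u-r),max(0,v-r),min(560,u+r),min(420,v+r)]
    im=d["img"][box[1]:box[3],box[0]:box[2]]; im=cv2.resize(im,None,fx=S,fy=S,interpolation=cv2.INTER_CUBIC).astype(int)
    b,g,rr=im[...,0],im[...,1],im[...,2]; m=(rr>0.75*g).astype(np.uint8)
    n,l,st,ce=cv2.connectedComponentsWithStats(m); cu=np.array([u-box[0],v-box[1]])*S
    k=1+np.argmin([np.hypot(*(ce[i]-cu)) if st[i,4]>100*S else 1e9 for i in range(1,n)])
    m=(l==k).astype(np.uint8)
    return cv2.morphologyEx(m,cv2.MORPH_CLOSE,np.ones((3*S,3*S))),box
def fit(views,side,p0):
    ms=[(d,)+mask(d,u,v,r) for d,u,v,r in views]
    def cost(p):
        c=0
        for d,m,b in ms:
            s=sil(d,p,side,b); c+=1-(m&s).sum()/max(1,(m|s).sum())
        return c/len(ms)
    r=minimize(cost,p0,method="Nelder-Mead",options=dict(initial_simplex=np.array([p0]+[np.array(p0)+e for e in np.diag([8,8,5,.12])]),xatol=.02,fatol=1e-5,maxiter=400))
    return r.x,1-r.fun
E
cat > m.py <<'E'
from h import *
t=read_camera("top"); w=read_camera("wrist")
for n,side,tp,wp,p0 in [("L",1,(330,216,26),(240,163,48),[470,-95,0,-.28]),("R",-1,(255,219,26),(84,212,44),[457,106,0,2.8])]:
    for nm,v in [("joint",[(t,*tp),(w,*wp)]),("top",[(t,*tp)]),("wrist",[(w,*wp)])]:
        p,c=fit(v,side,p0); print(n,nm,p.round(2),round(c,3))
E
python3 m.py
```

```text
L joint [ 4.6132e+02 -9.9210e+01  7.1000e+00 -2.6000e-01] 0.584
L top [ 1.4133e+02  3.8460e+01  1.6620e+03 -2.7000e-01] 0.97
L wrist [ 4.6134e+02 -9.9240e+01  7.6400e+00 -2.6000e-01] 0.968
R joint [455.88  95.57   1.76   2.84] 0.97
R top [455.16  95.18   3.25   2.83] 0.972
R wrist [456.23  95.16   2.99   2.83] 0.981
```

```bash
sed -i 's/^t=read_camera("top");/t=read_camera("top"); t["img"]=cv2.imread("pics\/top0.png");/' m.py
cat >> m.py <<'E'
# bins: rim corners, top view
for n in ["left_bin","right_bin"]:
    t2=dict(t)
    im=t["img"][:]
    c={"left_bin":(233,155),"right_bin":(355,157)}[n]
    b=im[c[1]-48:c[1]+48,c[0]-48:c[0]+48].astype(int); m=((b[...,2]>.75*b[...,1])).astype(np.uint8)
    k,l,st,ce=cv2.connectedComponentsWithStats(m); j=l[48,48]; m=(l==j).astype(np.uint8)
    rect=cv2.minAreaRect(cv2.findNonZero(m)); q=np.array([onz(t,u+c[0]-48,v+c[1]-48,50) for u,v in cv2.boxPoints(rect)])
    print(n,q[:,:2].round(0).tolist(),q.mean(0).round(1),[np.linalg.norm(q[i]-q[(i+1)%4]).round() for i in range(4)])
E
python3 m.py
python3 -c "
from h import *
im=cv2.imread('pics/top0.png')[108:202,190:396]; cv2.imwrite('pics/bins.png',cv2.resize(im,None,fx=3.8,fy=3.8,interpolation=cv2.INTER_CUBIC))"
```

```text
L joint [ 4.5999e+02 -9.8730e+01  2.8900e+00 -2.7000e-01] 0.944
L top [ 4.5963e+02 -9.9600e+01  2.5200e+00 -2.7000e-01] 0.956
L wrist [ 4.6131e+02 -9.9230e+01  7.1400e+00 -2.6000e-01] 0.968
R joint [455.89  95.64   1.73   2.83] 0.97
R top [455.05  95.23   2.6    2.83] 0.971
R wrist [456.35  95.02   3.24   2.83] 0.979
left_bin [[536.0, 255.0], [722.0, 241.0], [703.0, 83.0], [518.0, 102.0]] [619.6 170.5  50. ] [np.float64(187.0), np.float64(159.0), np.float64(186.0), np.float64(155.0)]
right_bin [[693.0, -65.0], [725.0, -224.0], [540.0, -250.0], [510.0, -96.0]] [ 617.  -158.6   50. ] [np.float64(162.0), np.float64(186.0), np.float64(157.0), np.float64(185.0)]
```

View pics/bins.png

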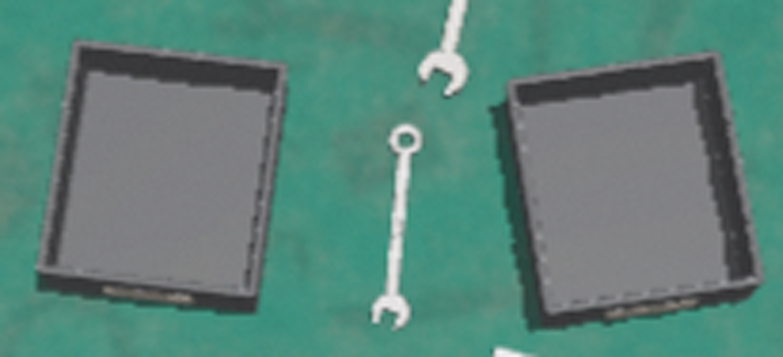

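The crop shows both bins empty. Left bin rim corners are at crop pixels (77,42), (286,65), (257,298), (38,270), and right bin rim corners at (510,82), (717,54), (760,283), (548,314). I'll turn these into positions, with the right bin's near corner triangulated as a height check.

```bash
python3 - <<'E'
from h import *
t=read_camera("top"); w=read_camera("wrist")
for n,c in [("left",[(77,42),(286,65),(257,298),(38,270)]),("right",[(510,82),(717,54),(760,283),(548,314)])]:
    q=np.array([onz(t,(u+.5)/3.8-.5+190,(v+.5)/3.8-.5+108,50) for u,v in c]); e=(q[0]+q[1]-q[2]-q[3])/2
    print(n,q.mean(0).round(1),"yaw",np.arctan2(e[1],e[0]).round(3),[np.linalg.norm(q[i]-q[(i+1)%4]).round() for i in range(4)])
print(tri(t,((548.5)/3.8-.5+190,314.5/3.8-.5+108),w,(229,97)))
move(460,-99,41,-.268)
E
```

```text
left [624.  168.3  50. ] yaw -0.098 [np.float64(149.0), np.float64(171.0), np.float64(153.0), np.float64(169.0)]
right [ 620.  -159.3   50. ] yaw 0.159 [np.float64(148.0), np.float64(169.0), np.float64(148.0), np.float64(170.0)]
(array([ 532.63281671, -101.08951229,   21.77662418]), np.float64(4.073352583115951))
t 2.2 pos [ 425.4 -122.9  239.5] rot [ 3.142  0.    -0.275] shift [ 26.9 -32.4 198.5] turn -0.007 q [-0.43  0.23  1.98 -0.    0.93  1.42]
```

Rim sizes at z=50 come out at 149–153 × 169–171, matching the given 150×170. Next, the approach to B.

Request:
jog_arm:
  motion:
    - [[27,-32,10],-0.007]
    - [[27,-32,58],-0.007]
    - [[27,-32,106],-0.007]
    - [[27,-32,130],-0.007]
    - [[27,-32,130],-0.007]

```text
t: 2.7
eef_pos: [458.9, -98.5, 107.0]
tcp_rot: [-3.141, 0.006, -0.267]
ft_force: [-0.1, -0.6, 0.4]
opening: 0.999
grip_force: 0.0
```

```bash
python3 - <<'E'
from h import *
w=read_camera("wrist"); cv2.imwrite("pics/w2.png",w["img"])
move(460,-99,41,-.268)
for p in [(460,-99,50),(460,-99,0)]: print(proj(w,p))
E
```

```text
t 2.75 pos [459.8 -98.8 108.8] rot [-3.141e+00  3.000e-03 -2.670e-01] shift [ 0.5  0.1 67.8] turn 0.001 q [-0.35  0.48  2.06 -0.    0.61  1.49]
(np.float64(279.7058404964078), np.float64(234.58548086060725))
(np.float64(279.51859155723724), np.float64(214.4494561205904))
```

View pics/w2.png

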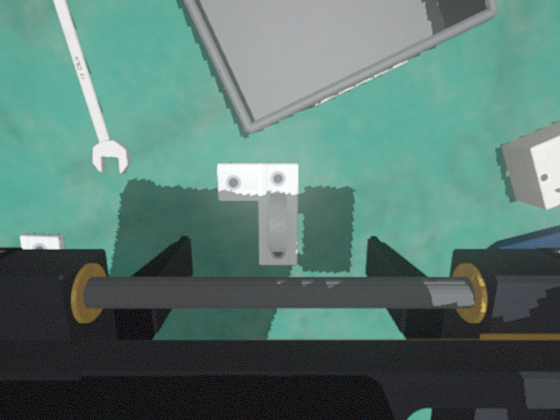

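Bracket B's lug at (278,222) sits midway between the fingers (190 and 368), with its leg square to them. Descend and close.

Request:
jog_arm:
  motion:
    - [[0,0,35],0]
    - [[0,0,60],0]
    - [[0,0,68],0]
    - [[0,0,68],0]
    - [[0,0,68],0]

```text
t: 3.25
eef_pos: [460.8, -98.9, 43.0]
tcp_rot: [3.141, -0.002, -0.266]
ft_force: [0.7, -0.2, 0.8]
opening: 1.0
grip_force: 0.0
```

Request:
jog_arm:
  motion:
    - [[0,0,0],0]
    - [[0,0,0],0]
    - [[0,0,0],0]
    - [[0,0,0],0]
    - [[0,0,0],0]
  grip: 1

```text
t: 3.75
eef_pos: [460.2, -98.6, 41.8]
tcp_rot: [3.141, -0.0, -0.266]
ft_force: [0.8, 0.2, -0.1]
opening: 0.636
grip_force: 0.0
```

Request:
jog_arm:
  motion:
    - [[0,0,0],0]
    - [[0,0,0],0]
    - [[0,0,0],0]

```text
t: 4.05
eef_pos: [460.1, -98.6, 41.6]
tcp_rot: [3.142, 0.0, -0.266]
ft_force: [-0.4, 0.6, 0.8]
opening: 0.383
grip_force: 0.0
```

Request:
jog_arm:
  motion:
    - [[0,0,0],0]
    - [[0,0,0],0]
    - [[0,0,0],0]
    - [[0,0,0],0]
    - [[0,0,0],0]

```text
t: 4.55
eef_pos: [460.1, -98.5, 41.6]
tcp_rot: [3.142, 0.0, -0.266]
ft_force: [0.2, -0.3, 0.5]
opening: 0.124
grip_force: 30.0
```

Request:
jog_arm:
  motion:
    - [[0,0,-15],0]
    - [[0,0,-40],0]
    - [[0,0,-75],0]
    - [[0,0,-100],0]
    - [[0,0,-110],0]

```text
t: 5.05
eef_pos: [460.6, -98.7, 153.5]
tcp_rot: [3.141, -0.003, -0.266]
ft_force: [-0.3, 0.5, -2.1]
opening: 0.124
grip_force: 30.0
```

```bash
python3 - <<'E'
from h import *
c,s=np.cos(-.098),np.sin(-.098)
# left bin: lug 10 to bracket -y (right) of bin centre
x,y=624-(-s)*10+0, 168.3-c*10
print(x,y); move(x,y,150,-.098)
E
```

```text
623.0215679002382 158.3479815802946
t 5.05 pos [460.6 -98.7 153.5] rot [ 3.141e+00 -3.000e-03 -2.660e-01] shift [  89.1 -290.7    3.7] turn -0.168 q [-0.35  0.4   2.02 -0.    0.72  1.49]
```

Request:
jog_arm:
  motion:
    - [[10,-30,0],0]
    - [[22,-72,0],-0.04]
    - [[35,-115,0],-0.08]
    - [[48,-158,0],-0.12]
    - [[61,-200,0],-0.168]

```text
t: 5.55
eef_pos: [572.0, 80.1, 150.5]
tcp_rot: [3.141, 0.001, -0.096]
ft_force: [0.4, -0.6, -1.3]
opening: 0.122
grip_force: 30.0
```

Request:
jog_arm:
  motion:
    - [[16,-35,0],0]
    - [[30,-65,0],0]
    - [[42,-85,0],0]
    - [[42,-85,0],0]

```text
t: 5.95
eef_pos: [622.4, 161.0, 149.9]
tcp_rot: [3.141, 0.001, -0.096]
ft_force: [-0.4, -1.2, -2.1]
opening: 0.124
grip_force: 30.0
```

```bash
python3 - <<'E'
from h import *
w=read_camera("wrist"); cv2.imwrite("pics/w3.png",w["img"])
move(623,158,45,-.098); print(state()["opening"],state()["grip_force"])
E
```

```text
t 6.0 pos [621.4 159.7 149.9] rot [ 3.141e+00  2.000e-03 -9.700e-02] shift [  1.9   1.5 104.9] turn 0.001 q [ 0.15  0.61  1.61 -0.    0.93  1.82]
0.1267523008583995 29.999898241021583
```

View pics/w3.png

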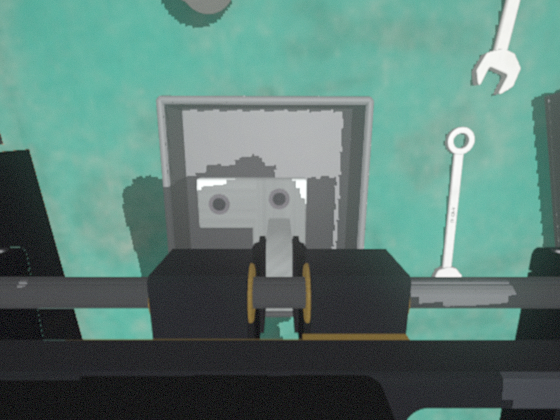

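Bracket B is held level over the left bin: foot at (250,205), bin walls at columns 165–365. Lower, release partly, and lift.

Request:
jog_arm:
  motion:
    - [[2,1,35],0]
    - [[2,1,70],0]
    - [[2,1,92],0]
    - [[2,1,102],0]
    - [[2,1,103],0]

```text
t: 6.5
eef_pos: [622.8, 156.8, 47.4]
tcp_rot: [3.141, 0.002, -0.099]
ft_force: [-0.2, -0.2, -0.9]
opening: 0.122
grip_force: 30.0
```

Request:
jog_arm:
  motion:
    - [[0,0,1],0]
    - [[0,0,1],0]

```text
t: 6.7
eef_pos: [624.1, 157.5, 48.8]
tcp_rot: [-3.141, -0.002, -0.098]
ft_force: [0.9, -0.0, -1.4]
opening: 0.123
grip_force: 30.0
```

Request:
jog_arm:
  motion:
    - [[0,0,0],0]
    - [[0,0,0],0]
    - [[0,0,0],0]
    - [[0,0,0],0]
  grip: 0.6

```text
t: 7.1
eef_pos: [623.7, 157.7, 47.9]
tcp_rot: [-3.142, -0.001, -0.098]
ft_force: [0.6, -0.2, 0.9]
opening: 0.381
grip_force: 0.0
```

Request:
jog_arm:
  motion:
    - [[0,0,-25],0]
    - [[0,0,-70],0]
    - [[0,0,-120],0]
    - [[0,0,-150],0]
    - [[0,0,-150],0]

```text
t: 7.6
eef_pos: [625.1, 158.0, 202.5]
tcp_rot: [-3.14, -0.008, -0.098]
ft_force: [-0.0, 0.0, -0.6]
opening: 0.402
grip_force: 0.0
```

```bash
python3 - <<'E'
from h import *
w=read_camera("wrist"); cv2.imwrite("pics/w4.png",w["img"])
move(456,95.5,120,2.83)
E
```

```text
t 7.65 pos [624.2 157.8 199.7] rot [-3.141 -0.004 -0.098] shift [-161.6   78.5   79. ] turn 0.213 q [ 0.15  0.56  1.56 -0.    1.03  1.81]
```

View pics/w4.png

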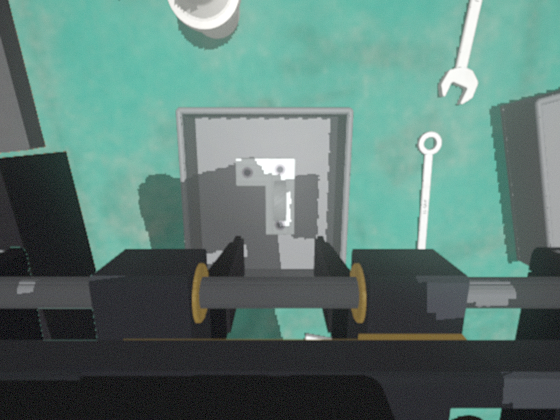

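Bracket B stands upright in the left bin, foot at (265,190), well inside the walls (185–345). On to A.

Request:
jog_arm:
  motion:
    - [[-40,20,0],0.06]
    - [[-80,40,0],0.12]
    - [[-122,60,10],0.18]
    - [[-155,76,30],0.213]
    - [[-162,78,60],0.213]
  grip: 0

```text
t: 8.15
eef_pos: [451.2, 95.1, 137.2]
tcp_rot: [3.141, 0.001, -0.313]
ft_force: [0.7, 0.7, -0.8]
opening: 0.765
grip_force: 0.0
```

Request:
jog_arm:
  motion:
    - [[0,0,15],0]
    - [[0,0,20],0]
    - [[0,0,20],0]
    - [[0,0,20],0]

```text
t: 8.55
eef_pos: [455.0, 96.0, 117.7]
tcp_rot: [3.142, -0.0, -0.311]
ft_force: [0.4, -0.5, 1.0]
opening: 0.994
grip_force: 0.0
```

```bash
python3 - <<'E'
from h import *
w=read_camera("wrist"); cv2.imwrite("pics/w5.png",w["img"])
move(456,95.5,41,2.83)
E
```

```text
t 8.6 pos [455.1  96.  118. ] rot [-3.141e+00 -1.000e-03 -3.110e-01] shift [ 1.   0.2 77. ] turn 0.0 q [ 0.07  0.45  2.07 -0.    0.62  1.95]
```

View pics/w5.png

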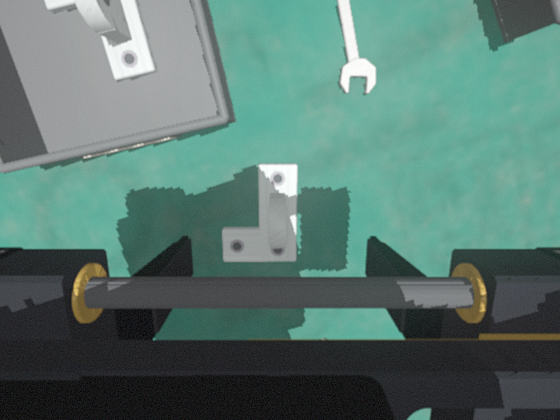

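Bracket A's lug at (278,222) is centred between the fingers and square to them. B stands in its bin at top left, (100,25).

Request:
jog_arm:
  motion:
    - [[1,0,35],0]
    - [[1,0,65],0]
    - [[1,0,77],0]
    - [[1,0,77],0]
    - [[1,0,77],0]

```text
t: 9.1
eef_pos: [456.1, 95.7, 41.2]
tcp_rot: [-3.141, -0.001, -0.311]
ft_force: [0.1, -0.5, 0.9]
opening: 0.998
grip_force: 0.0
```

Request:
jog_arm:
  motion:
    - [[0,0,0],0]
    - [[0,0,0],0]
    - [[0,0,0],0]
    - [[0,0,0],0]
    - [[0,0,0],0]
  grip: 1

```text
t: 9.6
eef_pos: [455.8, 95.6, 40.8]
tcp_rot: [-3.142, -0.0, -0.311]
ft_force: [-0.4, 0.6, -0.4]
opening: 0.636
grip_force: 0.0
```

Request:
jog_arm:
  motion:
    - [[0,0,0],0]
    - [[0,0,0],0]
    - [[0,0,0],0]
    - [[0,0,0],0]
    - [[0,0,0],0]

```text
t: 10.1
eef_pos: [455.7, 95.6, 40.6]
tcp_rot: [3.141, 0.0, -0.311]
ft_force: [0.2, 0.9, -0.2]
opening: 0.216
grip_force: 0.0
```

Request:
jog_arm:
  motion:
    - [[0,0,0],0]
    - [[0,0,0],0]
    - [[0,0,0],0]
    - [[0,0,0],0]

```text
t: 10.5
eef_pos: [455.7, 95.6, 40.6]
tcp_rot: [3.142, -0.0, -0.311]
ft_force: [-0.2, 0.9, -0.4]
opening: 0.121
grip_force: 30.0
```

Request:
jog_arm:
  motion:
    - [[0,0,-15],0]
    - [[0,0,-40],0]
    - [[0,0,-75],0]
    - [[0,0,-100],0]
    - [[0,0,-110],0]

```text
t: 11.0
eef_pos: [456.2, 95.6, 152.5]
tcp_rot: [-3.141, -0.003, -0.311]
ft_force: [0.2, 1.0, -2.0]
opening: 0.127
grip_force: 30.0
```

```bash
python3 - <<'E'
from h import *
# bracket yaw ~ pi+.159 : toe (-y own) is world +y side; shift lug 10 to world -y of bin
w=.1; x,y=620+np.sin(.159)*10,-159.3-np.cos(.159)*10
print(x,y); move(x,y,150,w)
E
```

```text
621.5833089983631 -169.17386107942087
t 11.0 pos [456.2  95.6 152.5] rot [-3.141e+00 -3.000e-03 -3.110e-01] shift [238.5 201.5   3. ] turn -0.411 q [ 0.06  0.39  2.04 -0.    0.71  1.95]
```

Request:
jog_arm:
  motion:
    - [[25,20,0],-0.06]
    - [[58,49,0],-0.15]
    - [[92,78,0],-0.24]
    - [[126,107,0],-0.33]
    - [[158,134,0],-0.411]

```text
t: 11.5
eef_pos: [565.5, -82.2, 149.5]
tcp_rot: [-3.141, 0.001, 0.103]
ft_force: [-0.1, 0.5, -2.4]
opening: 0.125
grip_force: 30.0
```

```bash
python3 -c "
from h import *
move(621.5,-169,150,.1)"
```

```text
t 11.5 pos [565.5 -82.2 149.5] rot [-3.141e+00  1.000e-03  1.030e-01] shift [46.7 92.1 -0.6] turn 0.003 q [-0.26  0.52  1.79 -0.    0.83  1.21]
```

Request:
jog_arm:
  motion:
    - [[18,36,0],0]
    - [[34,68,0],0]
    - [[46,92,0],0]
    - [[46,92,0],0]

```text
t: 11.9
eef_pos: [620.8, -170.0, 148.9]
tcp_rot: [3.142, 0.001, 0.097]
ft_force: [-0.8, 0.8, -1.8]
opening: 0.124
grip_force: 30.0
```

```bash
python3 - <<'E'
from h import *
w=read_camera("wrist"); cv2.imwrite("pics/w6.png",w["img"])
move(621.5,-169,45,.1)
E
```

```text
t 11.95 pos [ 619.8 -168.3  148.9] rot [-3.141e+00  2.000e-03  9.800e-02] shift [  1.8   0.9 103.9] turn -0.002 q [-0.37  0.61  1.6  -0.    0.93  1.1 ]
```

View pics/w6.png

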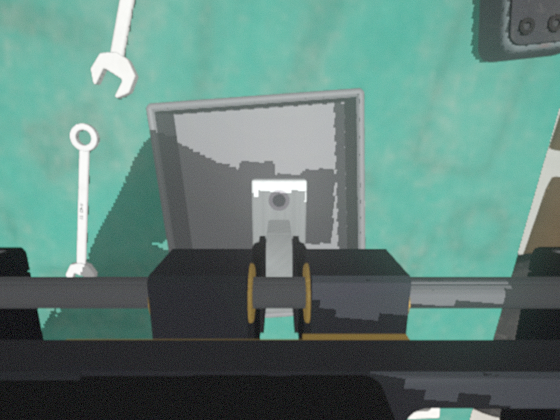

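Bracket A is held level over the right bin: foot at (278,215), walls at about 160–360, clear all round. Lower and release.

Request:
jog_arm:
  motion:
    - [[1,0,35],0]
    - [[1,0,70],0]
    - [[1,0,92],0]
    - [[1,0,102],0]
    - [[1,0,103],0]

```text
t: 12.45
eef_pos: [620.2, -166.3, 46.4]
tcp_rot: [-3.14, 0.002, 0.1]
ft_force: [-0.3, -0.1, -1.6]
opening: 0.126
grip_force: 30.0
```

Request:
jog_arm:
  motion:
    - [[0,0,1],0]
    - [[0,0,1],0]
    - [[0,0,1],0]

```text
t: 12.75
eef_pos: [621.4, -167.3, 47.7]
tcp_rot: [3.141, -0.002, 0.1]
ft_force: [0.1, -0.3, -1.3]
opening: 0.127
grip_force: 30.0
```

Request:
jog_arm:
  motion:
    - [[0,0,0],0]
    - [[0,0,0],0]
    - [[0,0,0],0]
    - [[0,0,0],0]
  grip: 0.6

```text
t: 13.15
eef_pos: [621.1, -167.2, 46.8]
tcp_rot: [3.141, -0.0, 0.1]
ft_force: [0.2, -0.3, 0.7]
opening: 0.379
grip_force: 0.0
```

Request:
jog_arm:
  motion:
    - [[0,0,-25],0]
    - [[0,0,-70],0]
    - [[0,0,-120],0]
    - [[0,0,-150],0]
    - [[0,0,-150],0]

```text
t: 13.65
eef_pos: [622.4, -167.7, 201.5]
tcp_rot: [3.138, -0.007, 0.1]
ft_force: [0.7, -0.2, 0.3]
opening: 0.399
grip_force: 0.0
```

```bash
python3 - <<'E'
from h import *
w=read_camera("wrist"); cv2.imwrite("pics/w7.png",w["img"]); print(state()["eef_pos"])
E
```

```text
[ 621.52890527 -167.39148579  198.736195  ]
```

View pics/w7.png

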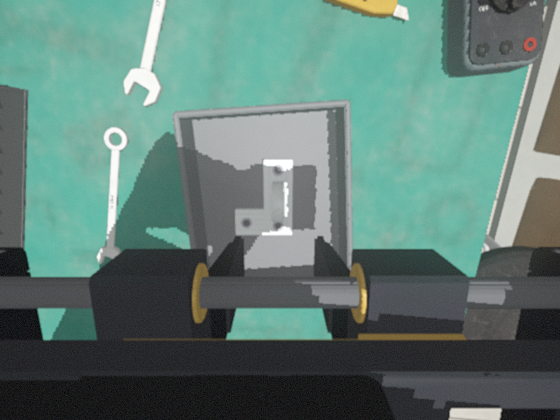

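Bracket A stands upright at (270,200) in the right bin with its toe to the left, and the gripper is clear.

```bash
python3 -c "
from cell import job_done
print(job_done())"
```

```text
the job is handed in; nothing more can be done
None
```

The job is handed in at about 14 s: the left-hand bracket stands upright in the left bin and the right-hand one in the right bin, both confirmed by wrist pictures (the hand-in returned no verdict).

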